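Return the drill-press clamping set to its caddy

TASK

Put the drill-press clamping set back into its caddy, each part in its own insert: the slotted strap in the long pocket, the stepped block in the shorter rectangular pocket with its steps facing up, the ring over the post, and the hexagon nut standing in the round pocket, all resting fully down. Leave the two look-alikes, the plain bar without a slot and the solid round without a hole, where they are on the bench.

Things in the scene. Friction and masses are not known exactly. Their poses are not given: they have to be found in the camera images.
- strap_center (a point): Clamp strap: bare steel bar 90 mm long (its x), 30 mm wide (its y), 28 mm thick, lying flat, with an open slot 50 mm long and 12 mm wide through it from top to bottom. 0.45 kg. Origin of this entry: the part's centre, half-way up (height 14 mm above its underside).
- step_center (a point): Step block: bare steel staircase, footprint 60 mm (its x) by 30 mm (its y), four 15 mm long steps rising towards +x, 15, 25, 35 and 45 mm high. Best gripped across its 30 mm width about 12 mm towards +x from the centre, where it is 35 to 45 mm high. 0.42 kg. Origin of this entry: centre of the footprint, 22.5 mm above its underside.
- ring_center (a point): Spacer ring: bare steel, outer diameter 54 mm, open bore 34 mm, 35 mm high, bore upright. 0.36 kg. Origin of this entry: the part's centre, half-way up (height 17.5 mm above its underside).
- nut_center (a point): Tall hexagon nut: bare steel, 32 mm across flats, 38 mm high, standing on end, dark 18 mm bore seen on top; two of its flats face +y and -y of its own frame, the others every 60 degrees. 0.22 kg. Origin of this entry: the part's centre, half-way up (height 19 mm above its underside).
- bar_center (a point): Look-alike, leave alone: plain steel bar 90 x 30 x 28 mm like the strap, but solid, with no slot. Origin of this entry: the part's centre, half-way up (height 14 mm above its underside).
- slug_center (a point): Look-alike, leave alone: solid steel round, diameter 54 mm, 35 mm high like the ring, but with no hole. Origin of this entry: the part's centre, half-way up (height 17.5 mm above its underside).
- nest_strap: Fixed plywood insert, 112 (its x) x 88 mm (its y), 11 mm high, with a rectangular pocket 104 x 46 mm (long side along its x), 7 mm deep with a dark floor 4 mm above the origin, for the strap. Hold the part high, so the fingers stay above the rim. Origin: centre of its underside, 4 mm above the bench. One of four inserts, in any order, two by two in a grey caddy (pitch 115 x 92 mm, rim 15 mm high).
- nest_step: Fixed plywood insert, 112 (its x) x 88 mm (its y), 11 mm high, with a rectangular pocket 76 x 46 mm (long side along its x), 7 mm deep with a dark floor 4 mm above the origin, for the step block, either way round. Hold the part high, so the fingers stay above the rim. Origin: centre of its underside, 4 mm above the bench. One of four inserts, in any order, two by two in a grey caddy (pitch 115 x 92 mm, rim 15 mm high).
- nest_ring: Fixed plywood insert, 112 (its x) x 88 mm (its y), 4 mm thick and flat, with an upright steel post in the middle, 14 mm in diameter and 22 mm high above the plate, for the ring, which lies on the plate with the post in its bore. Origin: centre of its underside, 4 mm above the bench. One of four inserts, in any order, two by two in a grey caddy (pitch 115 x 92 mm, rim 15 mm high).
- nest_nut: Fixed plywood insert, 112 (its x) x 88 mm (its y), 11 mm high, with a round pocket 54 mm in diameter, 7 mm deep with a dark floor 4 mm above the origin, for the nut, at any yaw. Hold the part high, so the fingers stay above the rim. Origin: centre of its underside, 4 mm above the bench. One of four inserts, in any order, two by two in a grey caddy (pitch 115 x 92 mm, rim 15 mm high).
Things that resemble listed ones, but are neither listed nor needed, are in the scene too. What is shaped like the nest_step but pink is not meant. Leave any green look-alike of the part that bears ring_center alone.

How it is judged (in metres and radians):
At the end, for the whole second after the job is handed in: The strap, step block, ring and nut each rest in their own insert: centre within 14 mm of the insert's centre seen from above, within 3 mm of fully down, upright within 0.1 rad, at rest. The plain bar and the solid round are within 30 mm of where they started (horizontal distance between strap_center and nest_strap below 0.014 m and z of strap_center in the frame of nest_strap between 0.015 and 0.021 m and angle between each of strap_center, step_center, ring_center, nut_center's own z axis and vertical below 0.1 rad and linear speed of each of strap, step, ring, nut below 0.02 m/s and horizontal distance between step_center and nest_step below 0.014 m and z of step_center in the frame of nest_step between 0.0235 and 0.0295 m and horizontal distance between ring_center and nest_ring below 0.014 m and z of ring_center in the frame of nest_ring between 0.0185 and 0.0245 m and horizontal distance between nut_center and nest_nut below 0.014 m and z of nut_center in the frame of nest_nut between 0.02 and 0.026 m and distance of each of bar_center, slug_center from where it was at the start of the episode below 0.03 m); the robot touches nothing.
It fails at once if the plain bar is carried off or knocked away (distance of bar_center from where it was at the start of the episode above 0.03 m).
It fails at once if the solid round is carried off or knocked away (distance of slug_center from where it was at the start of the episode above 0.03 m).
It also fails if it takes over 109 s, if anything falls off the work surface, if the arm or the gripper's body presses on something with over 40 N, if the wrist force passes 120 N, or if a joint passes its speed limit or range.

ROBOT

A 7-joint arm with a two-finger parallel gripper is mounted at the origin on the work surface. World frame = base frame: x ahead of the robot, y to its left, z up, the work surface at z = 0. Lengths are in mm, angles in rad, forces in N, time in s.
With the tool pointing down it reaches from about 425 to 925 mm from the base axis. Payload 6.8 kg.
Tool frame: the origin (TCP) lies on the centre line of the jaws, within the pads' length; the fingertips stand 11 mm ahead of it and the grasp point (between the pads) lies 8 mm behind it (robot.finger_overhang is the distance from the TCP to the fingertips, in mm); z points along the fingers, y is the line along which they close (so a half turn about z gives the same grasp; the last joint's range is limited). The gripper opens to 88 mm and grips with 3 to 60 N. Pads are 20 mm wide; open, the fingers measure 115 mm over their backs; the gripper's body (75 mm by 178 mm) begins 61 mm behind the grasp point.
Start: joints at [-1.378, 0.477, 0.022, 1.555, -0.011, 1.109, -0.083], TCP at [199.988, 644.711, 233.664] pointing down, gripper open.
Joint ranges: [-2.96, 2.96], [-0.34, 2.1], [-1.41, 1.46], [0.24, 2.44], [-1.37, 4.51], [0.17, 1.92], [-2.96, 2.96]. Speed limits (rad/s): [2.39, 2.39, 3.14, 3.14, 3.14, 3.14, 3.14].

INTERFACE

Orientations are given as a unit quaternion [w, x, y, z].
In Python, from station import robot gives the robot as it stands.
- The arm moves only by the shell command python3 -m pendant 'ROWS' [FORCE]. ROWS is JSON, a list of rows, each a list of 7 numbers: the turn, a rotation vector about the world's x, y, z in rad, then the shift along the world's x, y, z in cm, then the finger opening in cm, from 0 to 8.78. A call has 1 to 20 rows; each row shifts and turns the commanded pose from where the row before left it; what a row does not reach is not made up. A row lasts 1/10 s, in which the tool goes at most 50 mm and 8.59 degrees, less where a joint would pass 70% of its speed; a pose out of reach is approached as far as the arm can. A call with a gripper value outside its range is refused whole. The fingers move at their own pace and stop on an object; FORCE is the grip in N (left out, the last holds). Time passes only in rows, so rows that do not move let the fingers close. It gives the time, the measured TCP pose, the force, the opening and the grip force at its end, in the units of the state.
- robot.get_state(): the state, without advancing time (a new reading comes with each control period).
- robot.capture(name): name is "scene" or "top"; returns a dict with "color" (400x640x3 uint8, blue, green, red), "fx", "fy", "cx", "cy" (pixels), "origin" and "orientation" of the camera in the world. Camera axes: x right, y up, looking along -z (the intrinsics and any distortion apply to the point x, -y, -z); pixel columns grow to the right and rows downward; lengths in mm; the calibration is good to about 2 mm. A picture is of the moment at which its call begins. There is no depth.
- robot.hand_in(): hands the job in; it is judged then, once.
The state is a dict: "time": time; "qpos": joint angles; "qvel": joint speeds; "joint_efforts": joint torques, N m; "tcp_pos": TCP position; "ee_rot": TCP orientation; "contact_force": force on the tool from outside, world axes, zero at the start; "moment": the same for the moment, N m; "gripper_width": opening from 0.0 (shut) to 1.0 (fully open); "finger_force": force on a finger pad.
Only numpy, scipy, OpenCV 4.12 (cv2) and the standard library are available. Lean on these libraries where they do the work, as an engineer would, in place of code of your own. Each camera call takes 0.05 s, during which the arm holds its last target. There are 200 camera calls.

## Working session

There is one attempt and no reset: what is moved stays moved. The work goes in short steps, Python scripts to look and compute and a shell command to move; the robot and the scene stay as the last step left them, time stands still between calls to the robot, and variables do not carry over. Pictures are saved under pics/ and viewed, at most 14 in all, crops included, and the job is handed in when it is done.

```bash
ls; mkdir -p pics; python3 - <<'E'
from station import robot
import cv2
for n in("scene","top"):
    c=robot.capture(n); cv2.imwrite(f"pics/{n}0.png",c["color"])
    print(n,{k:v for k,v in c.items() if k!="color"})
print(robot.get_state())
E
```

```text
pics
scene {'fx': 489.2212189178287, 'fy': 489.2212189178287, 'cx': 325.26527869656906, 'cy': 204.51823604767094, 'origin': array([1069.92124806, -567.84913782,  995.22637562]), 'orientation': array([0.85787865, 0.31064283, 0.14506557, 0.38275479])}
top {'fx': 403.99202935443554, 'fy': 403.99202935443554, 'cx': 312.9739915698468, 'cy': 203.31898732266959, 'origin': array([ 316.35618215,  -49.87001241, 1115.77307803]), 'orientation': array([ 0.70932961,  0.04234284, -0.03427462, -0.7027687 ])}
{'time': 0.1, 'qpos': array([-1.37808982,  0.47769386,  0.02234536,  1.55628119, -0.01150576,
        1.10934181, -0.08310371]), 'qvel': array([ 0.00104032, -0.00212176, -0.00093002, -0.00137127,  0.00196794,
       -0.00073949,  0.00040255]), 'joint_efforts': array([ 4.42865188e-03, -5.84085882e+01,  1.53984010e+00, -2.73311627e+01,
       -5.42693515e-02,  1.30885461e-02,  4.17679144e-05]), 'tcp_pos': array([199.85422319, 644.20569757, 232.82495742]), 'ee_rot': array([-6.45727531e-05,  1.49830824e-01,  9.88711327e-01, -7.95427357e-04]), 'contact_force': array([-0.46306347, -0.66214335, -0.01479861]), 'moment': array([ 0.0093258 , -0.00403304,  0.01967489]), 'finger_force': 0.0, 'gripper_width': 0.999000687273134}
```

View pics/top0.png

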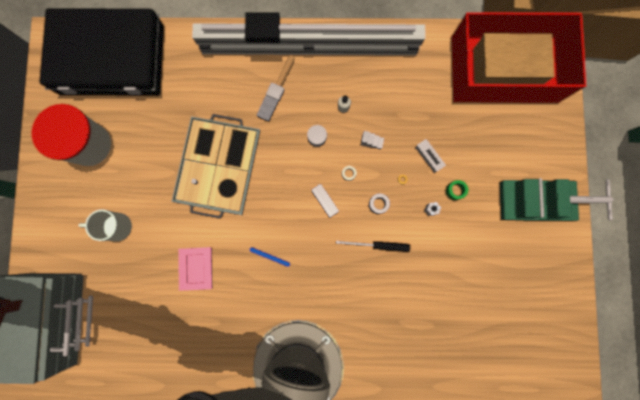

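View pics/scene0.png

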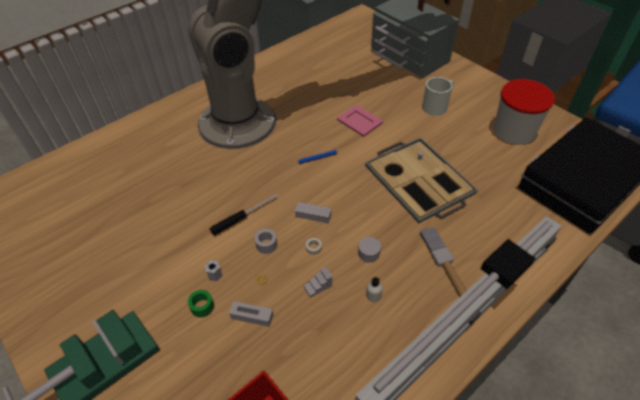

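The top view shows these candidates:
- **Strap and bar:** slotted strap (431,156), plain bar (325,200).
- **Step block:** (372,140).
- **Ring:** steel ring (380,203). The solid slug (317,135), green ring (457,190), white ring (349,172) and brass ring (403,180) are distractors.
- **Nut:** (433,209). The bottle (345,103) is a distractor.
- **Caddy:** (217,166), with the pink decoy at (195,268).

Next I'll measure these and confirm them in an enlarged crop.

```bash
cat > h.py <<'E'
import numpy as np, cv2
from scipy.spatial.transform import Rotation as R
from station import robot
def ray(c,u,v):
    q=c["orientation"]; r=R.from_quat([q[1],q[2],q[3],q[0]])
    d=r.apply([(u-c["cx"])/c["fx"],-(v-c["cy"])/c["fy"],-1.0]); return np.array(c["origin"]),d
def on(c,u,v,z):
    o,d=ray(c,u,v); return (o+d*(z-o[2])/d[2])
def proj(c,p):
    q=c["orientation"]; r=R.from_quat([q[1],q[2],q[3],q[0]])
    a=r.inv().apply(np.array(p,float)-c["origin"]); return c["cx"]-c["fx"]*a[0]/a[2], c["cy"]+c["fy"]*a[1]/a[2]
def blobs(img,smax=60,vmin=90,amin=60,k=4):
    b=cv2.resize(img,None,fx=k,fy=k,interpolation=cv2.INTER_CUBIC)
    h=cv2.cvtColor(b,cv2.COLOR_BGR2HSV)
    m=((h[...,1]<smax)&(h[...,2]>vmin)).astype(np.uint8)
    cs,_=cv2.findContours(m,cv2.RETR_EXTERNAL,cv2.CHAIN_APPROX_NONE)
    out=[]
    for c in cs:
        a=cv2.contourArea(c)/k/k
        if a<amin: continue
        M=cv2.moments(c); 
        pts=(c.reshape(-1,2)+.5)/k-.5
        out.append(((M["m10"]/M["m00"]+.5)/k-.5,(M["m01"]/M["m00"]+.5)/k-.5,a,pts))
    return out
E
python3 - <<'E'
from h import *
H={"strap":((431,156),(251,314),14),"bar":((325,200),(313,212),14),"step":((372,140),(318,282),17),"ring":((380,203),(265,240),17.5),"nut":((433,209),(213,270),19),"slug":((317,135),(369,248),17.5)}
C={n:robot.capture(n) for n in("top","scene")}
B={n:blobs(C[n]["color"],amin=40) for n in C}
for k,(a,b,z) in H.items():
    for n,p in(("top",a),("scene",b)):
        x=min(B[n],key=lambda t:np.hypot(t[0]-p[0],t[1]-p[1]))
        c=C[n]; w=on(c,x[0],x[1],z)
        hull=np.array([on(c,u,v,z)[:2] for u,v in x[3]],np.float32)
        r=cv2.minAreaRect(hull)
        print(k,n,np.round(x[:3],1),w.round(1)[:2],"rect",np.round(r[0],1),np.round(r[1],1),round(r[2],1))
# caddy pocket masks: dark regions in top & wood plates
c=C["top"]; k=4
crop=cv2.resize(c["color"][105:225,165:270],None,fx=5,fy=5,interpolation=cv2.INTER_CUBIC)
crop2=cv2.resize(c["color"][115:225,300:475],None,fx=4,fy=4,interpolation=cv2.INTER_CUBIC)
cv2.imwrite("pics/caddy.png",crop); cv2.imwrite("pics/parts.png",crop2)
for n,(u0,v0,u1,v1) in(("top",(165,105,270,225)),("scene",(355,135,485,225))):
    c=C[n]; b=cv2.resize(c["color"],None,fx=4,fy=4,interpolation=cv2.INTER_CUBIC)
    m=(cv2.cvtColor(b,cv2.COLOR_BGR2HSV)[...,2]<60).astype(np.uint8)
    m2=np.zeros_like(m); m2[v0*4:v1*4,u0*4:u1*4]=m[v0*4:v1*4,u0*4:u1*4]
    cs,_=cv2.findContours(m2,cv2.RETR_EXTERNAL,cv2.CHAIN_APPROX_NONE)
    for s in cs:
        if cv2.contourArea(s)<700: continue
        P=(s.reshape(-1,2)+.5)/4-.5
        r=cv2.minAreaRect(np.array([on(c,u,v,15)[:2] for u,v in P],np.float32))
        print(n,P.mean(0).round(1),"rect",np.round(r[0],1),np.round(r[1],1),round(r[2],1))
E
```

```text
strap top [430.3 155.2 360.2] [ 573.  -360.5] rect [ 573.  -360.2] [89.  34.1] 35.5
strap scene [250.5 311.2 514.9] [ 565.2 -355.3] rect [ 565.3 -355. ] [93.2 33.1] 36.7
bar top [324.7 200.4 345.7] [444.6 -68.7] rect [445.  -68.7] [90.8 30.9] 34.2
bar scene [312.7 209.7 319.1] [436.7 -62.4] rect [436.8 -61.8] [92.9 34.1] 35.7
step top [372.  139.8 225.5] [ 614.8 -199.1] rect [ 614.5 -199.6] [60.3 35.2] 70.4
step scene [317.4 281.  337.5] [ 607.9 -195.4] rect [ 607.6 -195.1] [33.1 79.2] 4.5
ring top [378.9 203.3 293.8] [ 437.4 -216.8] rect [ 437.3 -217. ] [51.3 55.1] 45.3
ring scene [265.  237.5 296. ] [ 427.1 -210.1] rect [ 426.8 -209.7] [52.5 54.4] 53.7
nut top [432.9 208.4 130. ] [ 424.7 -362.9] rect [ 424.9 -363.1] [32.3 38.7] 18.9
nut scene [211.8 266.5 138.5] [ 411.5 -355.5] rect [ 411.1 -355.3] [32.7 37.5] 70.3
slug top [316.6 135.1 282.7] [627.2 -45.1] rect [627.4 -45. ] [55.  51.6] 0.4
slug scene [369.3 245.9 312.9] [618.4 -36.7] rect [618.1 -36.6] [53.  54.4] 45.8
top [227.4 187.8] rect [477.3 200.3] [44.  43.6] 1.8
top [236.1 148. ] rect [590.  179.1] [36.8 95.3] 79.7
top [204.2 141.7] rect [606.8 269.3] [36.2 67. ] 79.5
scene [419.7 196. ] rect [591.5 178.1] [38.2 96. ] 79.5
scene [446.1 182.4] rect [608.1 268.2] [37.7 68.1] 79.8
scene [393.5 169.4] rect [478.6 198.3] [46.6 41.6] 47.7
scene [392.7 193.4] rect [530.3 133.1] [  8.7 240.1] 80.4
```

View pics/caddy.png

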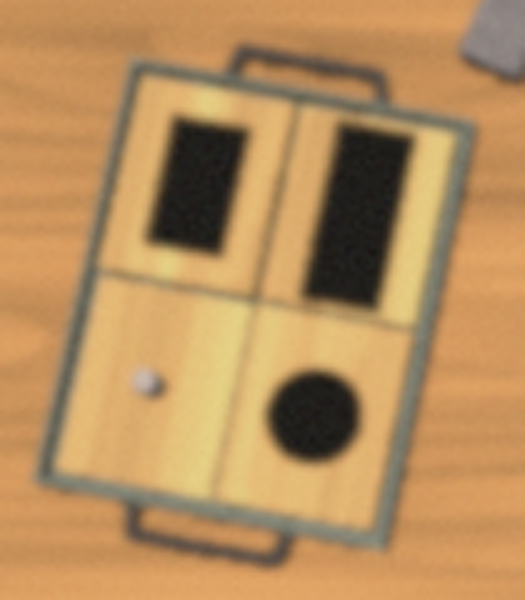

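View pics/parts.png

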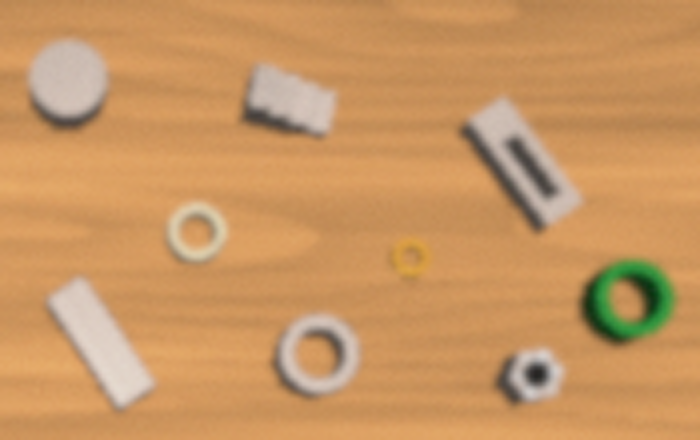

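The crops confirm the choices: slotted strap, stepped block, steel ring with open bore, hex nut, and tan caddy inserts with the post at (194.6,181.4). The masks mostly see top faces, so I'll redo the casts at the top heights, average both views, and check which way the steps rise.

```bash
python3 - <<'E'
from h import *
C={n:robot.capture(n) for n in("top","scene")}
P={"strap":((430.3,155.2),(250.5,311.2),28),"step":((372,139.8),(317.4,281),30),"ring":((378.9,203.3),(265,237.5),35),"nut":((432.9,208.4),(211.8,266.5),38),"slug":((316.6,135.1),(369.3,245.9),35),"post":((194.6,181.4),(420.5,157),30)}
for k,(a,b,z) in P.items():
    A=on(C["top"],*a,z);S=on(C["scene"],*b,z)
    print(k,A[:2].round(1),S[:2].round(1),"mean",((A+S)/2)[:2].round(1))
im=C["scene"]["color"][262:302,295:345]
cv2.imwrite("pics/step.png",cv2.resize(im,None,fx=9,fy=9,interpolation=cv2.INTER_CUBIC))
E
```

```text
strap [ 569.9 -356.5] [ 572.5 -358.4] mean [ 571.2 -357.4]
step [ 611.3 -197.2] [ 614.  -200.3] mean [ 612.7 -198.8]
ring [ 435.5 -214. ] [ 438.8 -216.5] mean [ 437.1 -215.3]
nut [ 422.7 -357.5] [ 424.4 -359.6] mean [ 423.6 -358.5]
slug [622.1 -45. ] [626.4 -46.2] mean [624.3 -45.6]
post [491.8 286.7] [505.1 277.8] mean [498.4 282.3]
```

View pics/step.png

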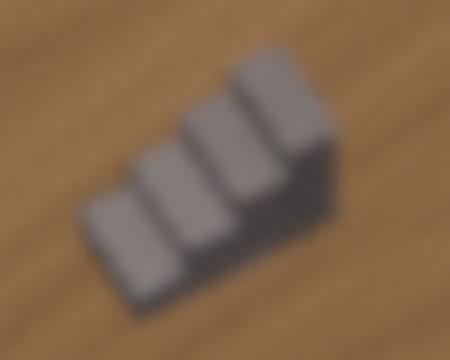

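The step block's tall end (335,130 in the crop) points to scene upper right, which is world +y, so its yaw is about 70°. First move: out along an arc towards the parts.

```bash
python3 -m pendant '[[0,0,0,3.6,-3.1,-0.8,7.5],[0,0,0,3.6,-3.1,-0.8,7.5],[0,0,0,3.6,-3.1,-0.8,7.5],[0,0,0,3.6,-3.1,-0.8,7.5],[0,0,0,3.6,-3.1,-0.8,7.5],[0,0,0,3.6,-3.1,-0.8,7.5],[0,0,0,3.6,-3.1,-0.8,7.5],[0,0,0,3.6,-3.1,-0.8,7.5],[0,0,0,3.6,-3.1,-0.8,7.5],[0,0,0,3.6,-3.1,-0.8,7.5],[0,0,0,0.5,-4.8,0,7.5],[0,0,0,0.5,-4.8,0,7.5],[0,0,0,0.5,-4.8,0,7.5],[0,0,0,0.5,-4.8,0,7.5],[0,0,0,0.5,-4.8,0,7.5],[0,0,0,0.5,-4.8,0,7.5],[0,0,0,0.5,-4.8,0,7.5],[0,0,0,0.5,-4.8,0,7.5]]' 30
python3 - <<'E'
from h import *
print(robot.get_state()["qpos"].round(2))
c=robot.capture("scene")
a=on(c,310.6,297.3,0)[:2];b=on(c,331.9,285.9,0)[:2];d=b-a
print(a,b,np.hypot(*d),np.degrees(np.arctan2(d[1],d[0])))
e=d/np.hypot(*d);print("step centre",(a+b)/2+15*np.array([-e[1],e[0]]))
E
```

```text
time: 2.1
tcp_pos: [600.0, -51.2, 153.9]
ee_rot: [0.0, 0.15, 0.989, 0.0]
contact_force: [1.3, 0.6, 0.1]
gripper_width: 0.858
finger_force: 0.0
[-0.16  0.45  0.19  1.82 -0.1   0.88  1.34]
[ 621.90218168 -228.81731973] [ 632.40898595 -172.40174134] 57.385629045368646 79.45013389729306
step centre [ 612.40914486 -197.86316238]
```

Step block corner edge gives yaw about 79° and centre (612,-198). Both views agree once its height is corrected for. Now the ring grasp.

```bash
python3 -m pendant '[[0,0,0,-3.3,-3.3,0,7.5],[0,0,0,-3.3,-3.3,0,7.5],[0,0,0,-3.2,-3.3,0,7.5],[0,0,0,-3.3,-3.3,0,7.5],[0,0,0,-3.2,-3.2,0,7.5],[0,0,0,0,0,-4,7.5],[0,0,0,0,0,-4,7.5],[0,0,0,0,0,-3,7.5],[0,0,0,0,0,-1.5,7.5],[0,0,0,0,0,-0.5,7.5],[0,0,0,0,0,0,7.5],[0,0,0,0,0,0,4.5],[0,0,0,0,0,0,4.5],[0,0,0,0,0,0,4.5],[0,0,0,0,0,0,4.5],[0,0,0,0,0,0,4.5],[0,0,0,0,0,0,4.5]]' 40
```

```text
time: 3.85
tcp_pos: [437.6, -213.9, 24.6]
ee_rot: [0.001, 0.15, 0.989, -0.0]
contact_force: [-2.3, -0.1, 7.3]
gripper_width: 0.613
finger_force: 40.0
```

```bash
python3 -m pendant '[[0,0,0,0,0,4,4.5],[0,0,0,0,0,4,4.5],[0,0,0,0,0,4,4.5],[0,0,0,2.5,4.2,0,4.5],[0,0,0,2.5,4.2,0,4.5],[0,0,0,2.5,4.2,0,4.5],[0,0,0,2.5,4.2,0,4.5],[0,0,0,2.5,4.2,0,4.5],[0,0,0,2.5,4.2,0,4.5],[0,0,0,-1.6,4.2,0,4.5],[0,0,0,-1.5,4.2,0,4.5],[0,0,0,-1.6,4.2,0,4.5],[0,0,0,-1.5,4.2,0,4.5],[0,0,0,-1.6,4.2,0,4.5],[0,0,0,-1.5,4.0,0,4.5],[0,0,0,0,0,-2,4.5],[0,0,0,0,0,-2,4.5],[0,0,0,0,0,0,4.5],[0,0,0,0,0,0,4.5]]'
python3 - <<'E'
from h import *
c=robot.capture("scene")
cv2.imwrite("pics/r1.png",cv2.resize(c["color"][80:240,330:500],None,fx=3,fy=3,interpolation=cv2.INTER_CUBIC))
print(robot.get_state()["qpos"].round(2))
E
```

```text
time: 5.75
tcp_pos: [493.6, 288.3, 103.6]
ee_rot: [-0.0, 0.15, 0.989, -0.0]
contact_force: [0.2, -0.8, -3.1]
gripper_width: 0.609
finger_force: 40.0
[-0.72  0.47  0.1   1.92 -0.07  0.76  0.69]
```

View pics/r1.png

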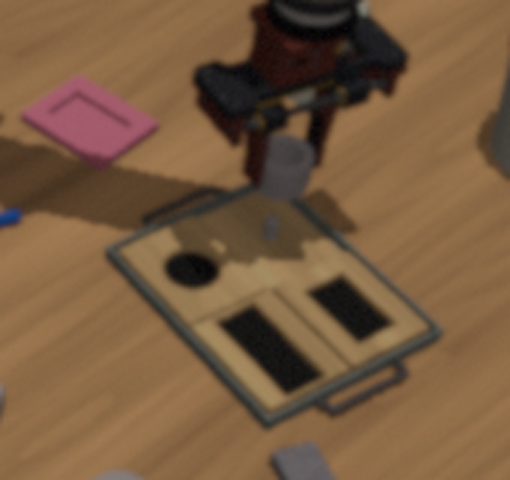

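The ring (288,165 in the crop) hangs above the post (270,229), and that pixel casts to about (497,288) at post mid-height, in line with the grid estimate. Now lower and release.

```bash
python3 -m pendant '[[0,0,0,0.1,0,-3,4.5],[0,0,0,0,0,-2,4.5],[0,0,0,0,0,-1,4.5],[0,0,0,0,0,-0.6,4.5],[0,0,0,0,0,-0.4,4.5],[0,0,0,0,0,0,4.5],[0,0,0,0,0,0,7.5],[0,0,0,0,0,0,7.5],[0,0,0,0,0,0,7.5],[0,0,0,0,0,0,7.5],[0,0,0,0,0,1,7.5],[0,0,0,0,0,4,7.5],[0,0,0,0,0,4,7.5],[0,0,0,0,0,3,7.5]]'
```

```text
time: 7.2
tcp_pos: [495.6, 289.0, 156.8]
ee_rot: [0.001, 0.15, 0.989, 0.001]
contact_force: [0.5, 0.7, -0.5]
gripper_width: 0.851
finger_force: 0.0
```

```bash
python3 -m pendant '[[0,0,-0.147,1.2,-4.8,0,5.5],[0,0,-0.147,1.2,-4.8,0,5.5],[0,0,-0.147,1.2,-4.7,0,5.5],[0,0,-0.147,1.2,-4.8,0,5.5],[0,0,-0.147,1.2,-4.7,0,5.5],[0,0,-0.147,1.2,-4.8,0,5.5],[0,0,-0.147,1.2,-4.7,0,5.5],[0,0,-0.147,1.2,-4.8,0,5.5],[0,0,-0.147,1.2,-4.7,0,5.5],[0,0,-0.147,1.1,-4.7,0,5.5],[0,0,0,0,0,-3,5.5],[0,0,0,0,0,-3,5.5],[0,0,0,0,0,0,5.5]]'
python3 - <<'E'
from h import *
c=robot.capture("scene")
cv2.imwrite("pics/s1.png",np.hstack([cv2.resize(c["color"][200:320,260:380],None,fx=3.3,fy=3.3,interpolation=cv2.INTER_CUBIC),cv2.resize(c["color"][110:230,360:480],None,fx=3.3,fy=3.3,interpolation=cv2.INTER_CUBIC)]))
E
```

```text
time: 8.5
tcp_pos: [611.4, -185.3, 90.6]
ee_rot: [-0.003, 0.774, 0.633, -0.002]
contact_force: [-0.6, 1.0, -0.3]
gripper_width: 0.628
finger_force: 0.0
```

View pics/s1.png

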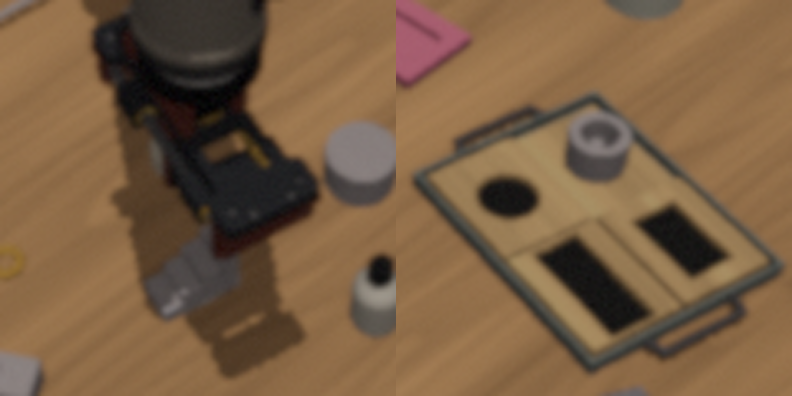

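The ring sits flat on its plate with the post in the bore (600,130). The gripper is over the tall half of the step block. Lowering to grip.

```bash
python3 -m pendant '[[0,0,0,0.2,0,-3,5.5],[0,0,0,0,0,-2,5.5],[0,0,0,0,0,-1.2,5.5],[0,0,0,0,0,-0.4,5.5],[0,0,0,0,0,0,5.5],[0,0,0,0,0,0,2],[0,0,0,0,0,0,2],[0,0,0,0,0,0,2],[0,0,0,0,0,0,2],[0,0,0,0,0,0,2],[0,0,0,0,0,0,2],[0,0,0,0,0,0,2]]' 50; python3 -c "
from station import robot
s=robot.get_state();print(s['tcp_pos'],s['qpos'].round(2))"
```

```text
time: 9.75
tcp_pos: [616.1, -186.3, 28.2]
ee_rot: [-0.0, 0.774, 0.633, 0.0]
contact_force: [-2.3, 1.3, 6.7]
gripper_width: 0.341
finger_force: 50.0
[ 616.09634994 -186.28274502   28.22619181] [-0.12  0.72  0.45  1.8  -0.44  0.73  0.37]
```

```bash
python3 -m pendant '[[0,0,0,0,0,2,2],[0,0,0,0,0,4,2],[0,0,0,0,0,4,2],[0,0,0.144,-0.2,4.2,0,2],[0,0,0.144,-0.2,4.2,0,2],[0,0,0.144,-0.2,4.2,0,2],[0,0,0.144,-0.2,4.2,0,2],[0,0,0.144,-0.2,4.2,0,2],[0,0,0.144,-0.2,4.2,0,2],[0,0,0.144,-0.2,4.2,0,2],[0,0,0.144,-0.2,4.2,0,2],[0,0,0.144,-0.2,4.2,0,2],[0,0,0.144,-0.2,4.2,0,2],[0,0,0.144,0,3.7,0,2],[0,0,0,0,0,-2,2],[0,0,0,0,0,-2,2],[0,0,0,0,0,0,2],[0,0,0,0,0,0,2]]'
python3 - <<'E'
from h import *
c=robot.capture("scene");t=robot.capture("top")
cv2.imwrite("pics/s2.png",np.hstack([cv2.resize(c["color"][100:240,360:500],None,fx=2.8,fy=2.8,interpolation=cv2.INTER_CUBIC),cv2.resize(t["color"][100:240,145:285],None,fx=2.8,fy=2.8,interpolation=cv2.INTER_CUBIC)]))
print(robot.get_state()["tcp_pos"],robot.get_state()["ee_rot"])
E
```

```text
time: 11.55
tcp_pos: [595.5, 269.9, 86.9]
ee_rot: [-0.001, 0.094, 0.996, -0.001]
contact_force: [0.2, 0.3, -3.4]
gripper_width: 0.339
finger_force: 50.0
[596.63454689 270.49068817  88.49150978] [5.15427505e-04 9.36594854e-02 9.95604124e-01 2.50224887e-04]
```

View pics/s2.png

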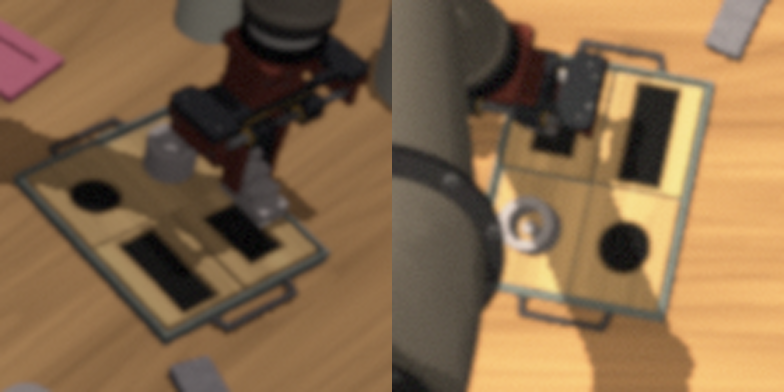

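The step block hangs over the short pocket with its steps up and lined up. Lowering and releasing.

```bash
python3 -m pendant '[[0,0,0,0,0,-2.5,2],[0,0,0,0,0,-1.5,2],[0,0,0,0,0,-0.7,2],[0,0,0,0,0,-0.4,2],[0,0,0,0,0,-0.1,2],[0,0,0,0,0,0,2]]' && python3 -m pendant '[[0,0,0,0,0,0,5.2],[0,0,0,0,0,0,5.2],[0,0,0,0,0,0,5.2],[0,0,0,0,0,1,5.2],[0,0,0,0,0,4,5.2],[0,0,0,0,0,4,5.2],[0,0,0,0,0,3,5.2]]'
```

```text
time: 12.25
tcp_pos: [596.5, 270.9, 36.3]
ee_rot: [0.0, 0.093, 0.996, 0.0]
contact_force: [0.3, 0.6, -5.0]
gripper_width: 0.339
finger_force: 50.0
time: 12.95
tcp_pos: [596.9, 271.0, 159.2]
ee_rot: [0.001, 0.093, 0.996, 0.001]
contact_force: [0.8, -1.0, 0.2]
gripper_width: 0.594
finger_force: 0.0
```

```bash
python3 -m pendant '[[0,0,-0.146,-0.2,-3.9,0,5.2],[0,0,-0.146,-0.2,-3.9,0,5.2],[0,0,-0.146,-0.2,-3.9,0,5.2],[0,0,-0.146,-0.2,-3.9,0,5.2],[0,0,-0.146,-0.2,-3.9,0,5.2],[0,0,-0.146,-0.2,-3.9,0,5.2],[0,0,-0.146,-0.2,-3.9,0,5.2],[0,0,-0.146,-0.2,-3.9,0,5.2],[0,0,-0.146,-0.2,-3.9,0,5.2],[0,0,-0.146,-0.2,-4,0,5.2],[0,0,-0.146,-0.2,-4,0,5.2],[0,0,-0.146,-0.2,-4,0,5.2],[0,0,-0.146,-0.2,-4,0,5.2],[0,0,-0.146,0,-4,0,5.2],[0,0,-0.146,0,-4,0,5.2],[0,0,-0.146,0,-3.9,0,5.2],[0,0,0,0,0,-4,5.2],[0,0,0,0,0,-4,5.2],[0,0,0,0,0,0,5.2],[0,0,0,0,0,0,5.2]]'
python3 - <<'E'
from h import *
c=robot.capture("scene")
cv2.imwrite("pics/t1.png",np.hstack([cv2.resize(c["color"][230:350,190:310],None,fx=3.3,fy=3.3,interpolation=cv2.INTER_CUBIC),cv2.resize(c["color"][110:230,360:480],None,fx=3.3,fy=3.3,interpolation=cv2.INTER_CUBIC)]))
s=robot.get_state();print(s["tcp_pos"],s["qpos"].round(2));q=s["ee_rot"]
y=R.from_quat([q[1],q[2],q[3],q[0]]).apply([0,1,0]);print("closing",np.degrees(np.arctan2(y[1],y[0])))
E
```

```text
time: 14.95
tcp_pos: [570.2, -359.2, 76.5]
ee_rot: [-0.0, 0.952, 0.305, -0.0]
contact_force: [1.4, -0.1, 0.2]
gripper_width: 0.585
finger_force: 0.0
[ 570.93203644 -359.77667776   77.7144689 ] [ 0.03  0.74  0.66  1.71 -0.56  0.89 -0.03]
closing -54.529338026598694
```

View pics/t1.png

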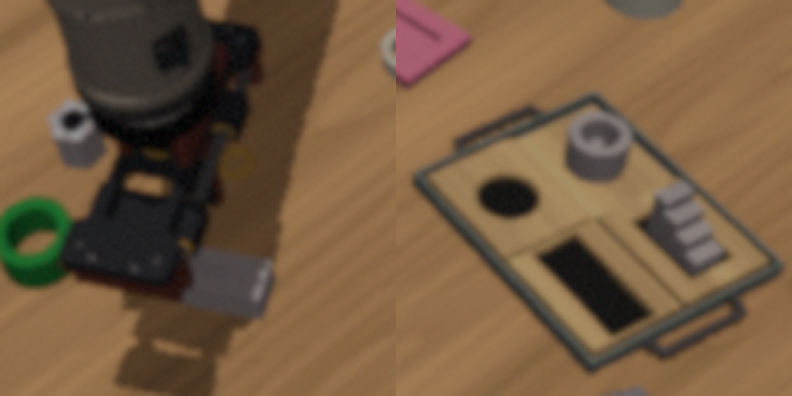

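The step block is down in its pocket, steps up. The gripper is over the strap, jaws across its width and clear of the green ring. Grip it.

```bash
python3 -m pendant '[[0,0,0,0,0.2,-3,5.2],[0,0,0,0,0,-1.6,5.2],[0,0,0,0,0,-0.8,5.2],[0,0,0,0,0,-0.3,5.2],[0,0,0,0,0,0,5.2],[0,0,0,0,0,0,2],[0,0,0,0,0,0,2],[0,0,0,0,0,0,2],[0,0,0,0,0,0,2],[0,0,0,0,0,0,2],[0,0,0,0,0,0,2],[0,0,0,0,0,0,2]]' 50; python3 -c "
from station import robot
s=robot.get_state();print(s['tcp_pos'],s['qpos'].round(2))"
```

```text
time: 16.2
tcp_pos: [570.5, -357.8, 19.3]
ee_rot: [0.001, 0.953, 0.304, 0.0]
contact_force: [0.3, -1.0, 5.5]
gripper_width: 0.338
finger_force: 50.0
[ 570.48708097 -357.82102406   19.28254892] [ 0.06  0.81  0.6   1.73 -0.61  0.8   0.01]
```

```bash
python3 -m pendant '[[0,0,0,0,0,0,4.5],[0,0,0,0,0,0,4.5],[0,0,0,0,0,0.3,4.5],[0,0,0,0,0,0,4.5],[0,0,0,0,0,0,2],[0,0,0,0,0,0,2],[0,0,0,0,0,0,2],[0,0,0,0,0,0,2],[0,0,0,0,0,0,2],[0,0,0,0,0,0,2]]' 55 && python3 -m pendant '[[0,0,0,0,0,2,2],[0,0,0,0,0,4,2],[0,0,0,0,0,4,2],[0,0,-0.067,0.2,4.4,0,2],[0,0,-0.067,0.2,4.4,0,2],[0,0,-0.067,0.2,4.5,0,2],[0,0,-0.067,0.2,4.5,0,2],[0,0,-0.067,0.2,4.5,0,2],[0,0,-0.067,0.2,4.5,0,2],[0,0,-0.067,0.2,4.5,0,2],[0,0,-0.067,0.2,4.5,0,2],[0,0,-0.067,0.2,4.5,0,2],[0,0,-0.067,0.2,4.5,0,2],[0,0,-0.067,0,4.4,0,2],[0,0,-0.066,0,4.4,0,2],[0,0,0,0,0,-2,2],[0,0,0,0,0,-2,2],[0,0,0,0,0,0,2],[0,0,0,0,0,0,2]]'
python3 - <<'E'
from h import *
c=robot.capture("scene");t=robot.capture("top")
cv2.imwrite("pics/t2.png",np.hstack([cv2.resize(c["color"][100:240,360:500],None,fx=2.8,fy=2.8,interpolation=cv2.INTER_CUBIC),cv2.resize(t["color"][100:240,145:285],None,fx=2.8,fy=2.8,interpolation=cv2.INTER_CUBIC)]))
s=robot.get_state();print(s["tcp_pos"],s["qpos"].round(2));q=s["ee_rot"]
y=R.from_quat([q[1],q[2],q[3],q[0]]).apply([0,1,0]);print("closing",np.degrees(np.arctan2(y[1],y[0])))
E
```

```text
time: 17.2
tcp_pos: [570.1, -357.3, 21.6]
ee_rot: [0.0, 0.953, 0.304, 0.0]
contact_force: [0.6, -1.2, -0.9]
gripper_width: 0.337
finger_force: 55.0
time: 19.1
tcp_pos: [589.5, 178.2, 81.5]
ee_rot: [0.0, 0.996, -0.092, -0.001]
contact_force: [0.1, 0.3, -3.2]
gripper_width: 0.335
finger_force: 55.0
[590.54881935 178.17902485  82.58783814] [-1.01  0.76  0.91  1.86 -0.76  0.91 -1.49]
closing -100.61360480239263
```

View pics/t2.png

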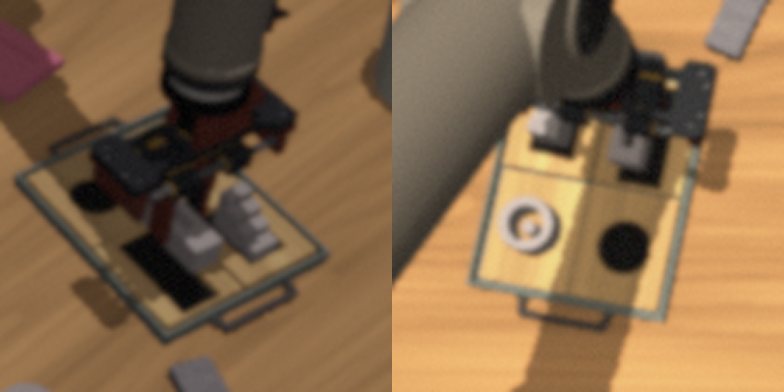

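The strap is level and aligned over the long pocket. Lowering and releasing.

```bash
python3 -m pendant '[[0,0,0,0,0,-2.5,2],[0,0,0,0,0,-1.5,2],[0,0,0,0,0,-0.7,2],[0,0,0,0,0,-0.4,2],[0,0,0,0,0,-0.1,2],[0,0,0,0,0,0,2]]' && python3 -m pendant '[[0,0,0,0,0,0,4.8],[0,0,0,0,0,0,4.8],[0,0,0,0,0,0,4.8],[0,0,0,0,0,1,4.8],[0,0,0,0,0,4,4.8],[0,0,0,0,0,4,4.8],[0,0,0,0,0,3,4.8]]'
```

```text
time: 19.8
tcp_pos: [590.4, 178.6, 30.1]
ee_rot: [-0.0, 0.996, -0.092, 0.0]
contact_force: [0.3, -0.7, -3.6]
gripper_width: 0.336
finger_force: 55.0
time: 20.5
tcp_pos: [590.8, 178.3, 152.8]
ee_rot: [-0.0, 0.996, -0.092, 0.001]
contact_force: [-0.0, -0.2, -0.1]
gripper_width: 0.545
finger_force: 0.0
```

```bash
python3 -m pendant '[[0,0,-0.04,-1.4,-4.5,0,5.5],[0,0,-0.04,-1.4,-4.5,0,5.5],[0,0,0,-1.4,-4.5,0,5.5],[0,0,0,-1.4,-4.5,0,5.5],[0,0,0,-1.4,-4.5,0,5.5],[0,0,0,-1.4,-4.5,0,5.5],[0,0,0,-1.4,-4.5,0,5.5],[0,0,0,-1.4,-4.5,0,5.5],[0,0,0,-1.4,-4.5,0,5.5],[0,0,0,-1.4,-4.4,0,5.5],[0,0,0,-1.4,-4.4,0,5.5],[0,0,0,-1.3,-4.4,0,5.5],[0,0,0,0,0,-4,5.5],[0,0,0,0,0,-3,5.5],[0,0,0,0,0,0,5.5],[0,0,0,0,0,0,5.5]]'
python3 - <<'E'
from h import *
c=robot.capture("scene")
cv2.imwrite("pics/n1.png",np.hstack([cv2.resize(c["color"][200:320,160:280],None,fx=3.3,fy=3.3,interpolation=cv2.INTER_CUBIC),cv2.resize(c["color"][110:230,360:480],None,fx=3.3,fy=3.3,interpolation=cv2.INTER_CUBIC)]))
s=robot.get_state();print(s["tcp_pos"],s["qpos"].round(2))
E
```

```text
time: 22.1
tcp_pos: [422.9, -358.7, 80.6]
ee_rot: [0.0, 0.991, -0.132, -0.0]
contact_force: [0.8, -1.1, 0.6]
gripper_width: 0.627
finger_force: 0.0
[ 423.54646917 -358.94762583   81.21352768] [-0.04  0.65  0.87  2.01 -0.69  0.8  -0.6 ]
```

View pics/n1.png

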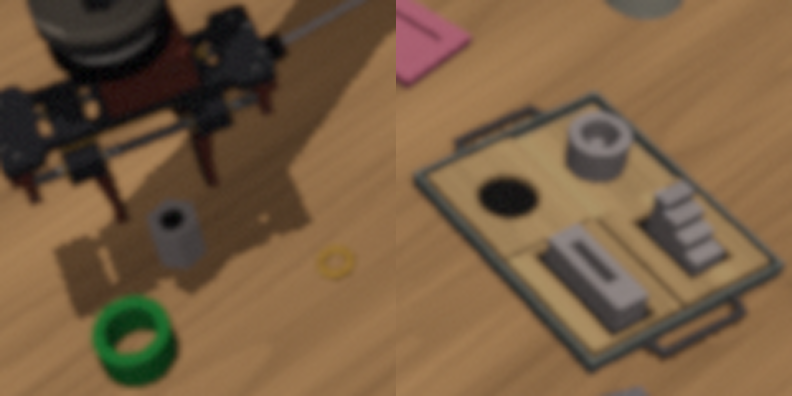

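The strap is down in its pocket. The nut (178,233) stands between the jaws' lines, and the green ring and screwdriver are clear of the fingers. Grip it.

```bash
python3 -m pendant '[[0,0,0,0,0,-3,5.5],[0,0,0,0,0,-1.6,5.5],[0,0,0,0,0,-0.6,5.5],[0,0,0,0,0,-0.2,5.5],[0,0,0,0,0,0,5.5],[0,0,0,0,0,0,2],[0,0,0,0,0,0,2],[0,0,0,0,0,0,2],[0,0,0,0,0,0,2],[0,0,0,0,0,0,2],[0,0,0,0,0,0,2],[0,0,0,0,0,0,2]]' 40
```

```text
time: 23.35
tcp_pos: [423.2, -358.7, 26.1]
ee_rot: [0.0, 0.991, -0.132, 0.0]
contact_force: [0.1, -0.8, 5.4]
gripper_width: 0.368
finger_force: 40.0
```

```bash
python3 -m pendant '[[0,0,0,0,0,2,2],[0,0,0,0,0,4,2],[0,0,0,0,0,4,2],[0,0,0,1.5,4.3,0,2],[0,0,0,1.5,4.3,0,2],[0,0,0,1.5,4.3,0,2],[0,0,0,1.5,4.3,0,2],[0,0,0,1.5,4.3,0,2],[0,0,0,1.5,4.3,0,2],[0,0,0,1.5,4.3,0,2],[0,0,0,-0.8,4.3,0,2],[0,0,0,-0.8,4.3,0,2],[0,0,0,-0.8,4.3,0,2],[0,0,0,-0.8,4.3,0,2],[0,0,0,-0.9,4.3,0,2],[0,0,0,-0.9,4.2,0,2],[0,0,0,0,0,-2,2],[0,0,0,0,0,-2,2],[0,0,0,0,0,0,2],[0,0,0,0,0,0,2]]'
python3 - <<'E'
from h import *
c=robot.capture("scene");t=robot.capture("top")
cv2.imwrite("pics/n2.png",np.hstack([cv2.resize(c["color"][100:240,360:500],None,fx=2.8,fy=2.8,interpolation=cv2.INTER_CUBIC),cv2.resize(t["color"][100:240,145:285],None,fx=2.8,fy=2.8,interpolation=cv2.INTER_CUBIC)]))
s=robot.get_state();print(s["tcp_pos"],s["qpos"].round(2))
E
```

```text
time: 25.35
tcp_pos: [477.5, 199.1, 85.6]
ee_rot: [0.001, 0.991, -0.132, -0.001]
contact_force: [-0.1, -0.7, -1.7]
gripper_width: 0.368
finger_force: 40.0
[478.46010556 199.31609992  86.37207508] [-1.24  0.64  0.98  2.1  -0.76  0.81 -1.62]
```

View pics/n2.png

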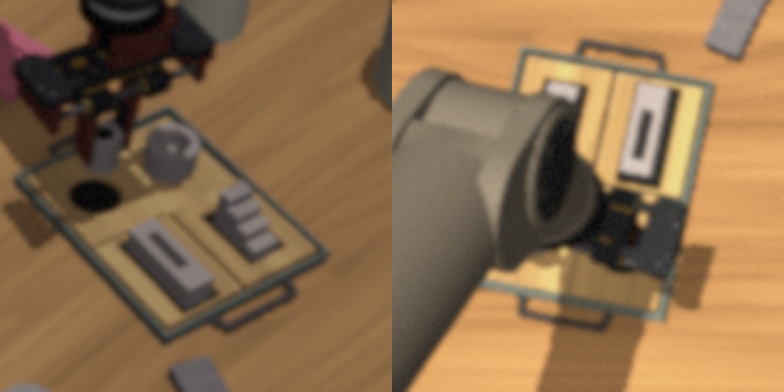

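The nut hangs upright over the round pocket. Lowering and releasing.

```bash
python3 -m pendant '[[0,0,0,0,0,-2.5,2],[0,0,0,0,0,-1.5,2],[0,0,0,0,0,-0.7,2],[0,0,0,0,0,-0.4,2],[0,0,0,0,0,-0.1,2],[0,0,0,0,0,0,2]]' && python3 -m pendant '[[0,0,0,0,0,0,4.8],[0,0,0,0,0,0,4.8],[0,0,0,0,0,0,4.8],[0,0,0,0,0,1,4.8],[0,0,0,0,0,4,4.8],[0,0,0,0,0,4,4.8],[0,0,0,0,0,3,4.8],[0,0,0,0.8,-4.5,0,4.8],[0,0,0,0.8,-4.5,0,4.8],[0,0,0,0.8,-4.5,0,4.8],[0,0,0,0.8,-4.5,0,4.8],[0,0,0,0.8,-4.5,0,4.8],[0,0,0,0,0,0,4.8]]'
python3 - <<'E'
from h import *
c=robot.capture("scene");t=robot.capture("top")
cv2.imwrite("pics/f.png",np.hstack([cv2.resize(c["color"][110:250,355:495],None,fx=2.8,fy=2.8,interpolation=cv2.INTER_CUBIC),cv2.resize(t["color"][100:240,145:285],None,fx=2.8,fy=2.8,interpolation=cv2.INTER_CUBIC)]))
E
```

```text
time: 26.05
tcp_pos: [478.5, 199.7, 34.3]
ee_rot: [-0.0, 0.991, -0.132, 0.0]
contact_force: [0.4, -0.8, -2.5]
gripper_width: 0.364
finger_force: 40.0
time: 27.35
tcp_pos: [518.2, -33.1, 155.4]
ee_rot: [0.001, 0.991, -0.137, 0.002]
contact_force: [0.1, -0.6, 0.7]
gripper_width: 0.551
finger_force: 0.0
```

View pics/f.png

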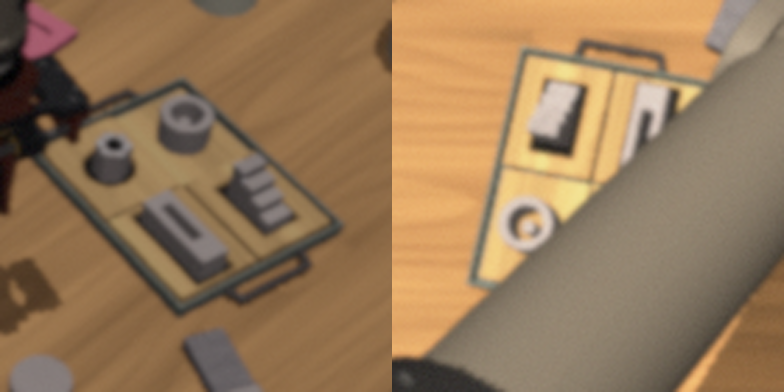

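All four parts are seated in their inserts (nut 110,155; ring 186,123; step block 262,195; strap 185,232), and the pockets' limited play keeps them within tolerance. Handing in.

```bash
python3 -c "
from station import robot
print(robot.hand_in())"
```

```text
the job is handed in; nothing more can be done
None
```

The strap, step block, ring and nut are each in their own insert, the plain bar and solid round were never touched, and I handed the job in at about 27 s; the hand-in call gave no verdict, so that rests on my last camera views.

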